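# Raise the weld guard's sliding screen to its marker

## Task

Push the weld guard's sliding amber screen up its rails, with the fingertips beneath the lip along its lower edge, until the pointer on the screen's edge is level with the point of the marker clamp on the rail; leave it standing there and take the hand away. Push steadily, do not fling the screen, and do not pick up or shift the marker or anything else lying around.

Things in the scene. Friction and masses are not known exactly. Their poses are not given: they have to be found in the camera images.
- guard: Weld guard fixed to the bench: base plate 360 x 400 x 12 mm, rear posts 358 mm high, two blue rails 30 mm wide at y = +-170 mm, flush with the screen, rising towards +x at 50 degrees above horizontal. Origin under the base, x towards its back, y to the user's left. Below the lip the front is open down to a grey apron 57 mm above the bench (lip at its lowest: about 100 mm).
- sash (a joint): Travel of the screen up the slope in m: 0 lowest, 0.17 top stop. Amber pane in an aluminium frame, 160 mm along the slope, 300 mm wide, 0.6 to 0.8 kg, counterbalanced out of sight: about 3 to 4 N along the slope moves it, it stays where it is left and does not coast when pushed slowly.
- lip (a point): Middle of the flat underside of the lip along the screen's lower edge, an aluminium ledge 240 mm wide standing 36 mm out from the frame; the point is 22 mm out from the pane's mid-plane (frame 8 mm thick) and moves with the screen. Axes: x up the slope (the underside faces -x), y along the lip, z straight out of the window, towards the user and up. The lip's top is a ramp back to the pane.
- pointer (a point): Tip of the aluminium pointer on the screen's left (+y) edge, 9 mm up from the lip's underside, 169 mm left of the screen's middle, over the left rail. Moves with the screen; axes as lip.
- mark (a point): Inward tip of the black marker clamp (36 x 18 x 44 mm, round thumb knob on its outer side) on the left rail; axes as lip. Pointer and mark face each other, 5 mm apart along y, when level: pointer is then at x = 0 in these axes. Clamped stiffly, 60 to 150 mm up the screen's travel.
- bracket: Loose dark steel bracket, 80 x 60 x 68 mm, standing on the guard's base behind the screen; origin centre of underside. To be left alone.
- magnet_square: Loose red welding magnet, about 90 x 90 x 22 mm, on the bench beside the right front corner of the guard; origin centre of underside. To be left alone.
- chipping_hammer: Loose hammer 240 mm long lying on the bench left of the guard; origin at its underside near mid length. To be left alone.
- paste_tin: Loose closed tin, 70 mm diameter, 60 mm high, on the bench right of the guard; origin centre of underside. To be left alone.

How it is judged:
By the outcome, as a careful person would: the job done as asked, in the order asked, and still so for the second after the job is handed in, with the robot touching nothing.
It also fails if it takes over 35 s, if anything falls off the work surface, if the arm or the gripper's body presses on something with over 40 N, if the wrist force passes 120 N, or if a joint passes its speed limit or range.

## Robot

A 7-joint arm with a two-finger parallel gripper is mounted at the origin on the work surface. World frame = base frame: x ahead of the robot, y to its left, z up, the work surface at z = 0. Lengths are in m, angles in rad, forces in N, time in s.
With the tool pointing down it reaches from about 0.425 to 0.95 m from the base axis. Payload 4.7 kg.
Tool frame: the origin (TCP) lies midway between the tips of the shut fingers; the grasp point (between the pads) lies 19 mm behind it; z points along the fingers, y is the direction in which the jaws open and shut (so a half turn about z gives the same grasp; the last joint's range is limited). The gripper opens to 87 mm and grips with 3 to 60 N. Pads are 19 mm wide; open, the fingers measure 117 mm over their backs; the gripper's body (75 mm by 190 mm) begins 51 mm behind the grasp point.
Start: joints at [1.155, 0.469, -0.049, 1.532, 0.024, 1.141, -0.082], TCP at [0.255, -0.625, 0.223] pointing down, gripper open.
Joint ranges: [-2.59, 2.59], [-0.33, 1.99], [-1.39, 1.29], [0.1, 2.45], [-1.04, 4.18], [0.21, 1.99], [-2.66, 2.66]. Speed limits (rad/s): [2.57, 2.57, 3.14, 3.14, 3.14, 3.14, 3.14].

## Interface

Orientations are given as a unit quaternion [x, y, z, w].
In Python, from bench import manip gives the robot as it stands.
- The arm moves only by the tool servo_tool, never from a script. Its argument "targets" is a list of rows, each an object with "xyz": the shift along the world's x, y, z in mm, a list of three; "rotation": the turn, a rotation vector about the world's x, y, z in rad, a list of three; "gripper": the opening in per cent of the stroke, from 0 (shut) to 100 (fully open). In form: [{"xyz": [tx, ty, tz], "rotation": [wx, wy, wz], "gripper": gripper}, ...]. A call has 1 to 20 rows; each row is the pose to reach, as a shift and turn from the pose measured when the call began; what a row does not reach only later rows make up. A row lasts 1/12 s, in which the tool goes at most 41.7 mm and 7.16 degrees, less where a joint would pass 70% of its speed; a pose out of reach is approached as far as the arm can. A call with a gripper value outside its range is refused whole. The fingers move at their own pace and stop on an object; "squeeze" is the grip in N (left out, the last holds). Time passes only in rows, so rows that repeat a pose let the fingers close. It gives the time, the measured TCP pose, the force and the opening at its end, in the units of the state.
- manip.get_state(): the state, without advancing time (a new reading comes with each control period).
- manip.capture(name): name is "scene" or "top" or "wrist"; returns (picture, depth): 400x640x3 uint8, red, green, blue; 400x640 float32, m along the optical axis (not along the pixel's ray), 0 where there is no reading.
- manip.camera_params(name): a dict with "mtx" (3x3 intrinsics, pixels), "camera_from_world" (4x4, takes a point from world to camera coordinates). Camera axes: x right, y up, looking along -z (the intrinsics and any distortion apply to the point x, -y, -z); pixel columns grow to the right and rows downward; lengths in m; the calibration is good to about 2 mm. A picture is of the moment at which its call begins: read the wrist's pose just before it. camera_params takes no time and is no camera call; for the wrist camera it gives the pose at the moment of the call.
- manip.job_done(): hands the job in, once; it reports no verdict.
Trained networks look in the newest picture that a camera, given by its name, has taken for a name from the list of things; names that differ only in an ending like _2 or _b are one class to them, and where a whole thing is asked for, a point or a joint stands for the part that bears it (a point fixed in the world has none). Each returns a list of dicts, best first, with "conf" (0 to 1); they miss things now and then, are a little off and sometimes report something else, mostly with a low value. They report only what shows in the picture. A call takes as long as a camera call.
- manip.spot_in(label, camera): "uv" ([column, row] in pixels, amid what is visible of it).
The state is a dict: "time": time; "joints": joint angles; "joint_velocities": joint speeds; "tau": joint torques, N m; "tool_pos": TCP position; "eef_rot": TCP orientation; "ft_force": force on the tool from outside, world axes, zero at the start; "wrist_torque": the same for the moment, N m; "finger_gap": finger opening in m.
Only numpy, scipy, OpenCV 4.12 (cv2) and the standard library are available. Lean on these libraries where they do the work, as an engineer would, in place of code of your own. Each camera call takes 0.05 s, during which the arm holds its last target. There are 200 camera calls.

## Working session

There is one attempt and no reset: what is moved stays moved. The work goes in short steps, Python scripts to look and compute and a tool call to move; the robot and the scene stay as the last step left them, time stands still between calls to the robot, and variables do not carry over. Pictures are saved under pics/ and viewed, on a budget of 10 in all, crops included, one or two more only if the job needs it, and the job is handed in when it is done.

Besides the shell and the picture viewer there is one more tool, called after "Emit:" in YAML: its name, and indented under it one key for each argument. servo_tool: Moves the arm, as the interface text tells. Its arguments: {"type":"object","properties":{"targets":{"type":"array"},"squeeze":{"type":"number"}},"required":["targets"]}

```bash
mkdir -p pics; ls
cat > h.py <<'E'
import numpy as np, cv2
from bench import manip
def cap(n,f=None):
    P=manip.camera_params(n); im,d=manip.capture(n)
    if f: cv2.imwrite(f,cv2.cvtColor(im,cv2.COLOR_RGB2BGR))
    return im,d,P
def world(uv,z,P):
    K=np.array(P['mtx']);T=np.linalg.inv(np.array(P['camera_from_world']))
    uv=np.atleast_2d(uv).astype(float)
    z=np.atleast_1d(z)
    x=(uv[:,0]-K[0,2])/K[0,0]*z;y=(uv[:,1]-K[1,2])/K[1,1]*z
    return (T@np.stack([x,-y,-z,np.ones_like(z)])).T[:,:3]
def proj(p,P):
    p=np.atleast_2d(p);c=(np.array(P['camera_from_world'])@np.c_[p,np.ones(len(p))].T)[:3]
    K=np.array(P['mtx']);return np.c_[K[0,0]*c[0]/-c[2]+K[0,2],-K[1,1]*c[1]/-c[2]+K[1,2]]
E
python3 - <<'E'
from h import *
print({k:np.round(v,3).tolist() for k,v in manip.get_state().items()})
ims=[]
for n in ['scene','top']:
    im,d,P=cap(n,f'pics/{n}0.png')
    print(n,np.round(P['mtx'],1).tolist(),np.round(P['camera_from_world'],3).tolist(),[k for k in P])
    for l in ['guard','lip','pointer','mark','sash']:
        for r in manip.spot_in(l,n)[:2]:
            u,v=map(int,np.round(r['uv'])); 
            print(l,r['conf'],np.round(r['uv'],1),d[v,u],world([r['uv']],d[v,u],P).round(3))
E
```

```text
pics
{'time': 0.0, 'joints': [1.155, 0.469, -0.049, 1.534, 0.024, 1.141, -0.082], 'joint_velocities': [0.0, -0.001, -0.0, 0.003, -0.001, -0.001, 0.0], 'tau': [0.0, -50.798, -0.081, -23.616, -0.061, 0.038, 0.0], 'tool_pos': [0.254, -0.625, 0.222], 'eef_rot': [0.981, 0.192, -0.0, -0.001], 'ft_force': [0.019, 0.205, -0.774], 'wrist_torque': [0.003, -0.017, -0.01], 'finger_gap': 0.087}
scene [[496.1, 0.0, 317.7], [0.0, 496.1, 204.7], [0.0, 0.0, 1.0]] [[0.314, 0.949, -0.003, -0.24], [-0.641, 0.215, 0.737, 0.259], [0.7, -0.23, 0.676, -1.598], [0.0, 0.0, 0.0, 1.0]] ['mtx', 'camera_from_world']
guard 0.65 [313.6 270.3] 1.1330813 [[0.66  0.024 0.013]]
guard 0.19 [278.7 209.1] 1.0721023 [[ 0.589 -0.031  0.157]]
lip 0.97 [276.4 209.8] 1.070833 [[ 0.59  -0.036  0.157]]
pointer 0.6 [281.  209.3] 1.0740228 [[ 0.59  -0.026  0.156]]
sash 0.58 [277.9 209.1] 1.0720474 [[ 0.589 -0.033  0.158]]
top [[384.2, 0.0, 318.5], [0.0, 384.2, 199.5], [0.0, 0.0, 1.0]] [[0.003, -1.0, -0.003, 0.061], [0.989, 0.002, 0.151, -0.542], [-0.151, -0.004, 0.989, -1.016], [0.0, 0.0, 0.0, 1.0]] ['mtx', 'camera_from_world']
guard 0.73 [349.6 121.5] 0.88659245 [[ 0.694 -0.009  0.237]]
lip 0.88 [353.8 145.5] 0.93520504 [[ 0.653 -0.023  0.181]]
pointer 0.87 [350. 145.] 0.9298614 [[ 0.653 -0.014  0.187]]
mark 0.57 [273.  147.1] 0.9039999 [[0.64  0.169 0.212]]
sash 0.93 [351.1 147.6] 0.9370581 [[ 0.649 -0.017  0.179]]
sash 0.56 [228.7 169.1] 1.0847929 [[0.63  0.317 0.028]]
```

Run:
```python
import cv2
a=cv2.imread('pics/scene0.png');cv2.imwrite('pics/s1.png',a)
b=cv2.imread('pics/top0.png')[60:280,180:460];cv2.imwrite('pics/t1.png',cv2.resize(b,None,fx=2.7,fy=2.7,interpolation=cv2.INTER_CUBIC))
```

```text
(no output)
```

View pics/scene0.png

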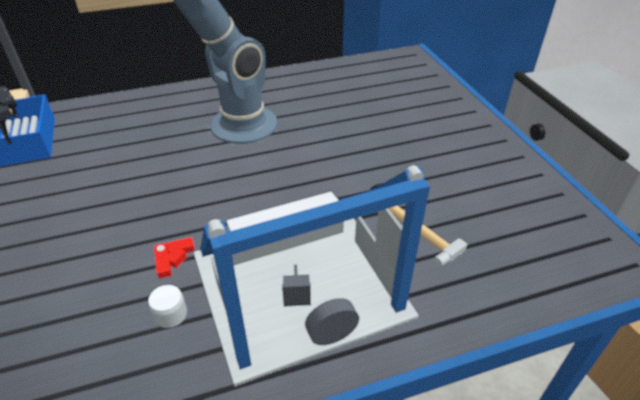

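View pics/t1.png

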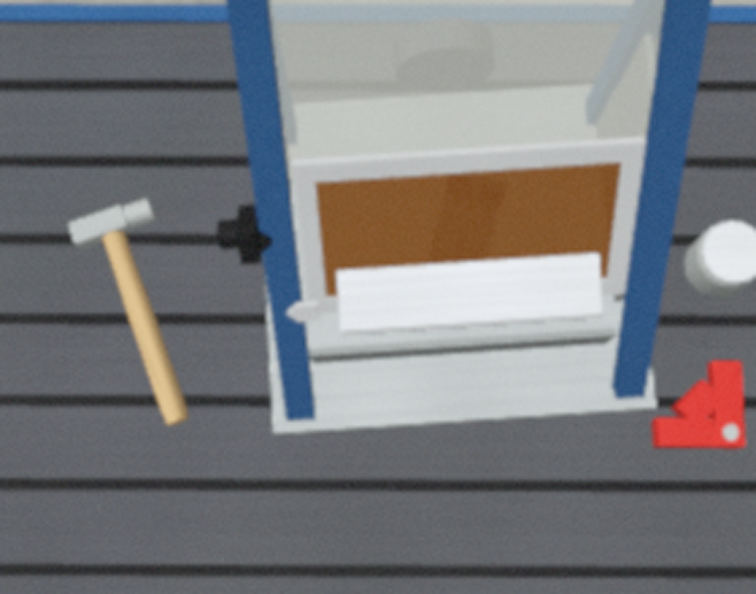

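The top view shows the guard with its front facing the robot and slightly yawed. In the crop, the pointer tip is at about (288,311) and the mark tip at about (270,241). The hammer is to the left, the magnet and tin to the right. In the scene view (from behind), the bracket stands behind the screen. Next I'll fit the guard's geometry from depth.

```bash
cat > geo.py <<'E'
from h import *
def geo(im,d,P):
    hsv=cv2.cvtColor(im,cv2.COLOR_RGB2HSV)
    m=(cv2.inRange(hsv,(100,130,50),(125,255,255))>0)&(d>0)
    v,u=np.nonzero(m); w=world(np.c_[u,v],d[v,u],P)
    k=(w[:,0]>.5)&(w[:,2]>.04)&(w[:,2]<.33)&(np.abs(w[:,1])<.3); w=w[k]
    rng=np.random.default_rng(0);best=None
    for _ in range(300):
        a=w[rng.choice(len(w),3,False)];n=np.cross(a[1]-a[0],a[2]-a[0]);n/=np.linalg.norm(n)+1e-12
        s=np.abs((w-a[0])@n)<.003
        if best is None or s.sum()>best.sum(): best=s
    q=w[best];c=q.mean(0);n=np.linalg.svd(q-c)[2][2];n*=np.sign(n[2])
    y=np.cross([0,0,1],-n);y/=np.linalg.norm(y)
    y=-y if y[1]<0 else y
    x=np.cross(y,n)
    return q,c,n,y,x
E
python3 - <<'E'
from geo import *
im,d,P=cap('top')
q,c,n,y,x=geo(im,d,P)
print(len(q),'c',c.round(4),'n',n.round(4),'y',y.round(4),'x',x.round(4),'slope',np.degrees(np.arcsin(x[2])))
l=(q-c)@y; L=l[l>0];R=l[l<0]
print('rails lat',np.percentile(L,[2,50,98]).round(4),np.percentile(R,[2,50,98]).round(4))
# lateral axis (rail direction check)
A=q[l>0];dd=np.linalg.svd(A-A.mean(0))[2][0];print('raildir',dd.round(4))
# black mark & pointer
hsv=cv2.cvtColor(im,cv2.COLOR_RGB2HSV)
def show(name,m):
    v,u=np.nonzero(m);w=world(np.c_[u,v],d[v,u],P);r=(w-c)@np.c_[x,y,n]
    print(name,len(u),'uv',np.median(u),np.median(v));print(np.percentile(r,[0,5,50,95,100],axis=0).round(4))
    return u,v,r
roi=np.zeros(d.shape,bool);roi[132:160,255:284]=1
u,v,r=show('mark',roi&(im.max(2)<45)&(d>0)&(d<1.0))
i=np.argsort(r[:,1])[:8];print(np.c_[u[i],v[i],r[i].round(4)])
roi=np.zeros(d.shape,bool);roi[168:184,282:306]=1
u,v,r=show('pointer',roi&(hsv[...,1]<60)&(im.max(2)>120)&(d>0))
i=np.argsort(-r[:,1])[:12];print(np.c_[u[i],v[i],r[i].round(4)])
E
```

```text
2990 c [ 0.6648 -0.0293  0.2078] n [-0.764  -0.0535  0.643 ] y [-0.0699  0.9976  0.    ] x [0.6414 0.0449 0.7659] slope 49.98583047604459
rails lat [0.1667 0.1799 0.1929] [-0.1735 -0.1592 -0.1449]
raildir [-0.6412 -0.0461 -0.766 ]
mark 172 uv 271.0 148.0
[[-0.0292  0.1891 -0.022 ]
 [-0.0248  0.1941 -0.0139]
 [-0.0069  0.2053  0.008 ]
 [ 0.0041  0.2247  0.0134]
 [ 0.0061  0.2301  0.0143]]
[[ 2.780e+02  1.480e+02 -1.060e-02  1.891e-01  5.800e-03]
 [ 2.780e+02  1.490e+02 -1.420e-02  1.895e-01  4.500e-03]
 [ 2.780e+02  1.500e+02 -1.550e-02  1.896e-01  6.800e-03]
 [ 2.770e+02  1.480e+02 -9.200e-03  1.912e-01  7.500e-03]
 [ 2.770e+02  1.490e+02 -1.260e-02  1.917e-01  6.600e-03]
 [ 2.770e+02  1.500e+02 -1.580e-02  1.920e-01  6.100e-03]
 [ 2.770e+02  1.510e+02 -1.970e-02  1.925e-01  4.500e-03]
 [ 2.760e+02  1.470e+02 -7.900e-03  1.935e-01  4.900e-03]]
pointer 254 uv 297.0 175.0
[[-0.1906  0.1291 -0.112 ]
 [-0.1874  0.1331 -0.094 ]
 [-0.0999  0.152  -0.0045]
 [-0.0818  0.1713  0.0074]
 [-0.0704  0.1788  0.0173]]
[[ 2.860e+02  1.750e+02 -9.600e-02  1.788e-01  1.100e-03]
 [ 2.860e+02  1.760e+02 -9.510e-02  1.786e-01  6.400e-03]
 [ 2.870e+02  1.770e+02 -1.046e-01  1.772e-01 -1.600e-03]
 [ 2.870e+02  1.760e+02 -9.580e-02  1.762e-01  5.700e-03]
 [ 2.870e+02  1.740e+02 -9.450e-02  1.761e-01 -8.000e-04]
 [ 2.870e+02  1.750e+02 -9.290e-02  1.759e-01  5.400e-03]
 [ 2.880e+02  1.770e+02 -9.840e-02  1.739e-01  6.700e-03]
 [ 2.880e+02  1.760e+02 -9.650e-02  1.737e-01  5.100e-03]
 [ 2.880e+02  1.730e+02 -9.110e-02  1.733e-01 -3.000e-04]
 [ 2.880e+02  1.750e+02 -9.160e-02  1.732e-01  7.400e-03]
 [ 2.880e+02  1.740e+02 -8.970e-02  1.731e-01  5.700e-03]
 [ 2.890e+02  1.780e+02 -1.018e-01  1.717e-01  6.700e-03]]
```

Run:
```python
from h import *
from scipy.spatial.transform import Rotation as Ro
n=np.array([-.764,-.0535,.643]);y=np.array([-.0699,.9976,0]);x=np.cross(y,n)
R=Ro.from_matrix(np.c_[x,-y,-n])
s=manip.get_state();print((R*Ro.from_quat(s['eef_rot']).inv()).as_rotvec().round(3))
t=np.array([.49,-.035,.24]);print((t-s['tool_pos'])*1e3)
```

```text
[ 0.198 -0.853 -0.296]
[235.3390409  590.14509492  17.38531678]
```

Emit:
servo_tool:
  targets:
    - {"xyz":[12,15,15],"rotation":[0,0,0],"gripper":0}
    - {"xyz":[24,40,30],"rotation":[0.01,-0.04,-0.01],"gripper":0}
    - {"xyz":[40,75,45],"rotation":[0.02,-0.09,-0.03],"gripper":0}
    - {"xyz":[60,110,60],"rotation":[0.03,-0.13,-0.05],"gripper":0}
    - {"xyz":[75,145,70],"rotation":[0.04,-0.18,-0.06],"gripper":0}
    - {"xyz":[90,180,75],"rotation":[0.055,-0.24,-0.08],"gripper":0}
    - {"xyz":[105,215,80],"rotation":[0.07,-0.3,-0.1],"gripper":0}
    - {"xyz":[120,250,80],"rotation":[0.08,-0.36,-0.12],"gripper":0}
    - {"xyz":[133,285,80],"rotation":[0.1,-0.42,-0.145],"gripper":0}
    - {"xyz":[145,320,80],"rotation":[0.11,-0.48,-0.165],"gripper":0}
    - {"xyz":[157,355,80],"rotation":[0.125,-0.54,-0.19],"gripper":0}
    - {"xyz":[169,390,80],"rotation":[0.14,-0.6,-0.21],"gripper":0}
    - {"xyz":[181,425,80],"rotation":[0.153,-0.66,-0.23],"gripper":0}
    - {"xyz":[193,460,80],"rotation":[0.167,-0.72,-0.25],"gripper":0}
    - {"xyz":[205,495,80],"rotation":[0.18,-0.78,-0.27],"gripper":0}
    - {"xyz":[217,525,80],"rotation":[0.19,-0.82,-0.285],"gripper":0}
    - {"xyz":[226,555,80],"rotation":[0.198,-0.853,-0.296],"gripper":0}
    - {"xyz":[232,575,80],"rotation":[0.198,-0.853,-0.296],"gripper":0}
    - {"xyz":[235,590,80],"rotation":[0.198,-0.853,-0.296],"gripper":0}
    - {"xyz":[235,590,80],"rotation":[0.198,-0.853,-0.296],"gripper":0}

```text
time: 2.32
tool_pos: [0.4844, -0.0462, 0.3084]
eef_rot: [0.907, 0.037, 0.42, -0.02]
ft_force: [-0.6, 2.4, 1.5]
finger_gap: 0.0004
```

Run:
```python
from geo import *
s=manip.get_state();print(np.round(s['joints'],2))
im,d,P=cap('wrist','pics/w1.png')
Ti=np.linalg.inv(np.array(P['camera_from_world']));print('cam',Ti[:3,3].round(3),'look',(-Ti[:3,2]).round(3))
for l in ['lip','pointer','mark']:
    for r in manip.spot_in(l,'wrist')[:2]:
        u,v=map(int,np.round(r['uv']));print(l,r['conf'],np.round(r['uv'],1),world([r['uv']],d[v,u],P).round(3))
```

```text
[ 0.24 -0.24 -0.11  2.41 -1.04  0.22 -0.42]
cam [ 0.415 -0.053  0.477] look [ 0.536  0.051 -0.843]
lip 0.75 [312.7 165.6] [[ 0.652 -0.018  0.186]]
mark 0.72 [143.3 153.5] [[0.635 0.172 0.209]]
```

View pics/w1.png

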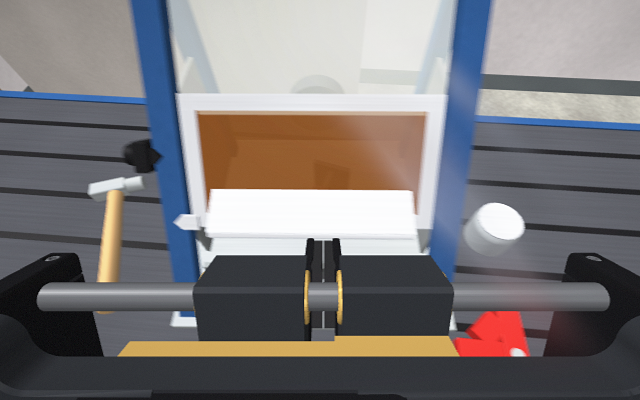

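The wrist view shows the pointer tip at about (176,222), the mark tip at about (160,155) and the lip centred above the fingers. Several joints are close to their limits, so I'll pitch the tool slightly steeper while moving to the pre-contact pose.

Emit:
servo_tool:
  targets:
    - {"xyz":[5,2,-12],"rotation":[0,0.05,0],"gripper":0}
    - {"xyz":[9,3,-28],"rotation":[0,0.1,0],"gripper":0}
    - {"xyz":[13,5,-45],"rotation":[0,0.14,0],"gripper":0}
    - {"xyz":[18,7,-62],"rotation":[0,0.14,0],"gripper":0}
    - {"xyz":[22,9,-79],"rotation":[0,0.14,0],"gripper":0}
    - {"xyz":[27,11,-96],"rotation":[0,0.14,0],"gripper":0}
    - {"xyz":[32,13,-113],"rotation":[0,0.14,0],"gripper":0}
    - {"xyz":[37,15,-130],"rotation":[0,0.14,0],"gripper":0}
    - {"xyz":[42,17,-145],"rotation":[0,0.14,0],"gripper":0}
    - {"xyz":[45,18,-157],"rotation":[0,0.14,0],"gripper":0}
    - {"xyz":[47,18,-165],"rotation":[0,0.14,0],"gripper":0}
    - {"xyz":[47,18,-165],"rotation":[0,0.14,0],"gripper":0}
    - {"xyz":[47,18,-165],"rotation":[0,0.14,0],"gripper":0}

```text
time: 3.6
tool_pos: [0.4971, -0.0428, 0.2216]
eef_rot: [0.94, 0.034, 0.34, -0.021]
ft_force: [-0.2, -0.0, 1.0]
finger_gap: 0.0006
```

Run:
```python
from geo import *
from scipy.spatial.transform import Rotation as Ro
s=manip.get_state();print(np.round(s['joints'],2),s['ft_force'])
c=np.array([.6648,-.0293,.2078]);n=np.array([-.764,-.0535,.643]);y=np.array([-.0699,.9976,0]);x=np.cross(y,n)
B=np.c_[x,y,n]
print('tcp s,l,n',((s['tool_pos']-c)@B).round(4),'tool axes in guard\n',(B.T@Ro.from_quat(s['eef_rot']).as_matrix()).round(3))
R=Ro.from_matrix(np.c_[x,-y,-n]);print('rot to n',(R*Ro.from_quat(s['eef_rot']).inv()).as_rotvec().round(3))
im,d,P=cap('wrist','pics/w2.png')
```

```text
[ 1.54 -0.03 -1.38  2.36 -1.04  0.21 -0.38] [-0.22616734 -0.03144137  1.04089333]
tcp s,l,n [-0.0976 -0.0018  0.1377] tool axes in guard
 [[ 0.984 -0.007 -0.177]
 [-0.004 -1.     0.017]
 [-0.177 -0.016 -0.984]]
rot to n [-0.002 -0.178 -0.01 ]
```

View pics/w2.png

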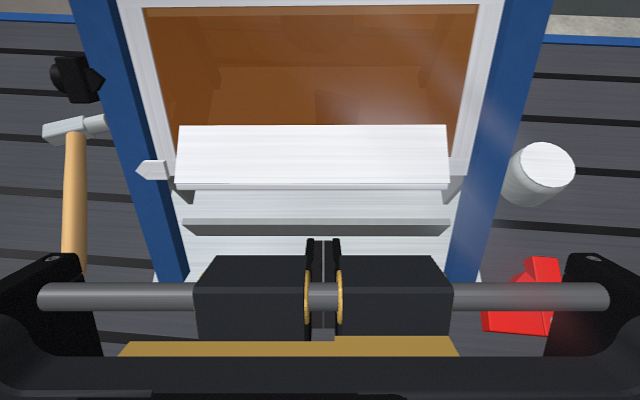

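The wrist view shows the lip at rows 125-190, the apron edge at about row 225 and the fingers in the middle. The arm drifted into its joint limits (joints 3, 5 and 6) and stopped short. I'll fit a quick kinematic model so I can choose a reachable pose.

```bash
cat > kin.py <<'E'
import numpy as np, itertools
from scipy.spatial.transform import Rotation as Ro
from scipy.optimize import least_squares
lo=np.array([-2.59,-.33,-1.39,.1,-1.04,.21,-2.66]);hi=np.array([2.59,1.99,1.29,2.45,4.18,1.99,2.66])
Z=lambda a:Ro.from_euler('z',a);Y=lambda a:Ro.from_euler('y',a)
SG=[-1,-1,-1,-1]; P0=None
def rots(q,sg):
    R=Z(sg[0]*q[0]);A=R*Y(q[1]);B=A*Z(sg[1]*q[2]);C=B*Y(q[3]);D=C*Z(sg[2]*q[4]);E=D*Y(q[5]);F=E*Z(sg[3]*q[6])
    return R,B,D,E,F
def fk(q,p,sg,T):
    R,B,D,E,F=rots(q,sg)
    # p: h, L1, a1(x off at elbow), L2, a2, L3
    pos=np.array([0,0,p[0]])+B.apply([p[2],0,p[1]])+D.apply([p[4],0,p[3]])+E.apply([p[6],0,p[5]])
    return pos,F*T
E
python3 - <<'E'
from kin import *
from bench import manip
s=manip.get_state()
Q=[np.array([1.155,.469,-.049,1.5335,.024,1.141,-.082]),np.array([.24,-.24,-.11,2.41,-1.04,.22,-.42]),np.array(s['joints'])]
X=[np.array([.254,-.625,.222]),np.array([.4844,-.0462,.3084]),np.array(s['tool_pos'])]
RR=[Ro.from_quat([.981,.192,0,-.001]),Ro.from_quat([.907,.037,.42,-.02]),Ro.from_quat(s['eef_rot'])]
for sg in itertools.product([-1,1],repeat=4):
    T=[rots(q,sg)[4].inv()*R for q,R in zip(Q,RR)]
    e=max((T[0].inv()*t).magnitude() for t in T)
    if e<.15:
        print(sg,round(e,3),T[2].as_euler('zyx').round(3))
        f=lambda p:np.concatenate([fk(q,p,sg,T[2])[0]-x for q,x in zip(Q,X)])
        r=least_squares(lambda p:np.r_[f(p),1e-3*(p-[.3,.4,0,.35,0,.3,0])],[.3,.4,0,.35,0,.3,0]);print(r.x.round(4),f(r.x).round(4))
E
```

```text
(-1, -1, -1, -1) 0.005 [ 1.571 -0.    -0.   ]
[ 0.3675  0.7178 -0.3285  0.5355  0.0886  0.6294 -0.1928] [ 0.0347  0.0175  0.0001 -0.001   0.0125 -0.0112  0.0031 -0.0124  0.0111]
(1, 1, 1, -1) 0.142 [-2.445 -0.087 -0.094]
[-0.2051 -3.4779  4.2909 -1.1093 -1.1947 -3.9139  2.1983] [-0.3766  0.1908 -0.001   0.0262  0.0135  0.1351 -0.0567 -0.0128 -0.1342]
```

Emit:
servo_tool:
  targets:
    - {"xyz":[0,0,12],"rotation":[0,0.08,0],"gripper":0}
    - {"xyz":[0,0,28],"rotation":[0,0.18,0],"gripper":0}
    - {"xyz":[0,0,45],"rotation":[0,0.28,0],"gripper":0}
    - {"xyz":[0,0,60],"rotation":[0,0.38,0],"gripper":0}
    - {"xyz":[0,0,75],"rotation":[0,0.45,0],"gripper":0}
    - {"xyz":[0,0,80],"rotation":[0,0.45,0],"gripper":0}
    - {"xyz":[0,0,80],"rotation":[0,0.45,0],"gripper":0}

```text
time: 4.23
tool_pos: [0.5001, -0.0401, 0.3042]
eef_rot: [0.992, 0.031, 0.123, -0.029]
ft_force: [-0.1, 0.5, 0.1]
finger_gap: 0.0004
```

```bash
cat > fit.py <<'E'
from kin import *
from bench import manip
import json,sys
s=manip.get_state()
D=json.load(open('data.json')) if len(sys.argv)>1 else [
 [[1.155,.469,-.049,1.5335,.024,1.141,-.082],[.2545,-.625,.2225],.3],[[.24,-.24,-.11,2.41,-1.04,.22,-.42],[.4844,-.0462,.3084],.2],
 [[1.54,-.03,-1.38,2.36,-1.04,.21,-.38],[.4971,-.0428,.2216],.2]]
D.append([list(s['joints']),list(s['tool_pos']),1.]);json.dump(D,open('data.json','w'),default=float)
sg=(-1,)*4
def pos(q,p):
    R,B,Dd,E,F=rots(q,sg)
    return np.array([0,0,p[0]])+R.apply([0,p[7],0])+B.apply([p[2],p[8],p[1]])+Dd.apply([p[4],p[9],p[3]])+E.apply([p[6],p[10],p[5]])
p0=np.array([.3,.4,0,.35,0,.3,0,0,0,0,0])
f=lambda p:np.concatenate([(pos(np.array(q),p)-x)*w for q,x,w in D])
r=least_squares(lambda p:np.r_[f(p),3e-3*(p-p0)],p0)
print(np.round(s['joints'],3),np.round(s['tool_pos'],4));print(r.x.round(4));print(f(r.x).reshape(-1,3).round(4));np.save('p.npy',r.x)
E
python3 fit.py
```

```text
[ 1.318  0.132 -1.343  1.931  0.082  0.936 -1.555] [ 0.5001 -0.0401  0.3042]
[ 2.398e-01  5.545e-01 -9.000e-04  4.692e-01  4.000e-04  3.156e-01
  1.000e-03 -2.690e-02 -1.670e-02  5.000e-04  5.000e-04]
[[ 0.     -0.     -0.    ]
 [ 0.0001  0.0002  0.0002]
 [-0.0001 -0.0002 -0.0002]
 [-0.      0.      0.    ]]
```

```bash
cat > ik.py <<'E'
from kin import *
p=np.load('p.npy');sg=(-1,)*4;T=Z(np.pi/2)
c=np.array([.6648,-.0293,.2078]);n=np.array([-.764,-.0535,.643]);y=np.array([-.0699,.9976,0]);x=np.cross(y,n);B=np.c_[x,y,n]
def pos(q):
    R,Bb,Dd,E,F=rots(q,sg)
    return np.array([0,0,p[0]])+R.apply([0,p[7],0])+Bb.apply([p[2],p[8],p[1]])+Dd.apply([p[4],p[9],p[3]])+E.apply([p[6],p[10],p[5]]),F*T
def Rt(d,flip=0): # tool steeper by d
    return Ro.from_rotvec(y*d)*Ro.from_matrix(np.c_[x,-y,-n])*Z(np.pi*flip)
def ik(X,R,q0,w=.003,q3=None):
    def f(q):
        P,F=pos(q);return np.r_[(P-X)*10,(R.inv()*F).as_rotvec()*3,w*(q-q0), (0 if q3 is None else .0)]
    r=least_squares(f,np.clip(q0,lo+.03,hi-.03),bounds=(lo+.02,hi-.02));P,F=pos(r.x)
    return r.x,np.linalg.norm(P-X),(R.inv()*F).magnitude()
E
python3 - <<'E'
from ik import *
print('chk',)
for d in np.radians([0,10,20,30]):
  for s,nn in [(-.135,.06),(-.125,.008),(-.115,.008),(-.03,.008)]:
    X=c+B@[s,.0103,nn]
    for flip in (0,1):
      best=None
      for q5 in (0,1.57,3.1):
       for q3 in (-.8,0,.8):
        q0=np.array([0.05,.3,q3,2.0,q5,.5,-1.5 if not flip else 1.5])
        q,e,a=ik(X,Rt(d,flip),q0)
        m=np.min(np.minimum(q-lo,hi-q))
        if e<.001 and a<.01 and (best is None or m>best[0]): best=(m,q)
      print(round(np.degrees(d)),s,nn,flip,None if best is None else (round(best[0],2),best[1].round(2)))
E
```

```text
chk
0 -0.135 0.06 0 None
0 -0.135 0.06 1 None
0 -0.125 0.008 0 (np.float64(0.02), array([ 0.79,  0.51, -0.95,  2.43,  2.63,  0.58,  2.32]))
0 -0.125 0.008 1 (np.float64(0.03), array([ 1.01,  0.72, -1.27,  2.42,  2.37,  0.73, -0.43]))
0 -0.115 0.008 0 (np.float64(0.02), array([ 0.45,  0.37, -0.53,  2.43,  2.93,  0.5 ,  1.91]))
0 -0.115 0.008 1 (np.float64(0.05), array([ 1.01,  0.7 , -1.27,  2.4 ,  2.35,  0.71, -0.42]))
0 -0.03 0.008 0 (np.float64(0.11), array([-0.41,  0.25,  0.45,  2.32,  3.63,  0.32,  1.09]))
0 -0.03 0.008 1 (np.float64(0.2), array([ 0.95,  0.5 , -1.17,  2.25,  2.18,  0.45, -0.36]))
10 -0.135 0.06 0 None
10 -0.135 0.06 1 (np.float64(0.06), array([ 1.07,  0.41, -1.24,  2.39,  1.94,  0.37, -0.19]))
10 -0.125 0.008 0 (np.float64(0.06), array([-0.41,  0.3 ,  0.46,  2.39,  3.79,  0.29,  0.93]))
10 -0.125 0.008 1 (np.float64(0.13), array([ 0.91,  0.53, -1.12,  2.32,  2.  ,  0.45, -0.21]))
10 -0.115 0.008 0 (np.float64(0.05), array([-0.39,  0.29,  0.45,  2.37,  3.83,  0.26,  0.9 ]))
10 -0.115 0.008 1 (np.float64(0.15), array([ 0.98,  0.58, -1.22,  2.3 ,  1.91,  0.51, -0.09]
[... 930 characters left out ...]
, -1.07,  2.16,  0.7 ,  0.54, -2.15]))
30 -0.135 0.06 1 (np.float64(0.27), array([ 0.92,  0.4 , -1.12,  2.15,  0.75,  0.56,  0.94]))
30 -0.125 0.008 0 (np.float64(0.33), array([ 0.74,  0.47, -0.95,  2.09,  0.81,  0.54, -2.24]))
30 -0.125 0.008 1 (np.float64(0.34), array([ 0.76,  0.48, -0.98,  2.09,  0.84,  0.55,  0.87]))
30 -0.115 0.008 0 (np.float64(0.35), array([ 0.75,  0.47, -0.96,  2.07,  0.79,  0.56, -2.23]))
30 -0.115 0.008 1 (np.float64(0.37), array([ 0.77,  0.49, -1.  ,  2.07,  0.82,  0.58,  0.89]))
30 -0.03 0.008 0 (np.float64(0.45), array([ 0.63,  0.41, -0.83,  1.89,  0.52,  0.66, -1.97]))
30 -0.03 0.008 1 (np.float64(0.47), array([ 0.66,  0.42, -0.87,  1.89,  0.55,  0.68,  1.14]))
```

```bash
cat > sim.py <<'E'
from ik import *
from bench import manip
def go(s,l,nn,d,q=None,N=20):
    st=manip.get_state();q=np.array(st['joints']) if q is None else q
    P0,F0=pos(q);X=c+B@[s,l,nn];R=Rt(np.radians(d))
    print('move mm',((X-st['tool_pos'])*1e3).round(1),'rot',(R*Ro.from_quat(st['eef_rot']).inv()).as_rotvec().round(3),'model err',np.linalg.norm(P0-st['tool_pos']).round(4))
    rv=(R*F0.inv()).as_rotvec()
    for k in range(1,N+1):
        q,e,a=ik(P0+(X-P0)*k/N,Ro.from_rotvec(rv*k/N)*F0,q)
    print('end q',q.round(2),'err',round(e,4),round(a,3));return q
E
python3 - <<'E'
from sim import *
q=go(-.15,.0103,.07,30);q=go(-.15,.0103,.018,30,q);q=go(-.126,.0103,.018,30,q);q=go(-.043,.0103,.018,30,q)
E
```

```text
move mm [  14.2   10.6 -166.3] rot [-0.042 -0.104 -0.002] model err 0.0
end q [ 0.83  0.31 -0.97  2.2   0.59  0.47 -2.06] err 0.0 0.0
move mm [  54.    13.3 -199.7] rot [-0.042 -0.104 -0.002] model err 0.1672
end q [ 0.66  0.41 -0.82  2.15  0.74  0.45 -2.2 ] err 0.0 0.0
move mm [  69.4   14.4 -181.3] rot [-0.042 -0.104 -0.002] model err 0.2073
end q [ 0.69  0.41 -0.86  2.1   0.69  0.5  -2.15] err 0.0 0.0
move mm [ 122.6   18.1 -117.8] rot [-0.042 -0.104 -0.002] model err 0.1947
end q [ 0.72  0.42 -0.94  1.93  0.59  0.67 -2.04] err 0.0 0.0
```

Reachable with good margin at 30° steeper. Moving to the pre-contact pose.

Emit:
servo_tool:
  targets:
    - {"xyz":[1,1,-8],"rotation":[-0.004,-0.01,0],"gripper":0}
    - {"xyz":[2,2,-22],"rotation":[-0.01,-0.03,0],"gripper":0}
    - {"xyz":[4,3,-40],"rotation":[-0.014,-0.04,0],"gripper":0}
    - {"xyz":[5,4,-58],"rotation":[-0.02,-0.05,0],"gripper":0}
    - {"xyz":[7,5,-76],"rotation":[-0.025,-0.06,0],"gripper":0}
    - {"xyz":[8,6,-94],"rotation":[-0.03,-0.07,0],"gripper":0}
    - {"xyz":[10,8,-112],"rotation":[-0.034,-0.08,0],"gripper":0}
    - {"xyz":[11,9,-130],"rotation":[-0.04,-0.09,0],"gripper":0}
    - {"xyz":[13,10,-147],"rotation":[-0.042,-0.1,0],"gripper":0}
    - {"xyz":[14,11,-158],"rotation":[-0.042,-0.104,0],"gripper":0}
    - {"xyz":[14,11,-166],"rotation":[-0.042,-0.104,0],"gripper":0}
    - {"xyz":[14,11,-166],"rotation":[-0.042,-0.104,0],"gripper":0}
    - {"xyz":[14,11,-166],"rotation":[-0.042,-0.104,0],"gripper":0}

```text
time: 5.32
tool_pos: [0.5143, -0.0273, 0.1382]
eef_rot: [0.984, 0.037, 0.173, -0.007]
ft_force: [-0.2, 0.3, -1.4]
finger_gap: 0.0005
```

Run:
```python
from sim import *
from h import cap
s=manip.get_state();print(np.round(s['joints'],2),np.round(s['ft_force'],1),((s['tool_pos']-c)@B).round(4))
q=go(-.15,.0103,.018,30)
cap('wrist','pics/w3.png')
```

```text
[ 0.83  0.31 -0.97  2.2   0.59  0.47 -2.06] [-0.2  0.3 -1.4] [-0.1497  0.0125  0.0701]
move mm [ 39.8   0.5 -33.7] rot [-0.    -0.    -0.005] model err 0.0015
end q [ 0.66  0.41 -0.82  2.15  0.74  0.45 -2.2 ] err 0.0 0.0
```

View pics/w3.png

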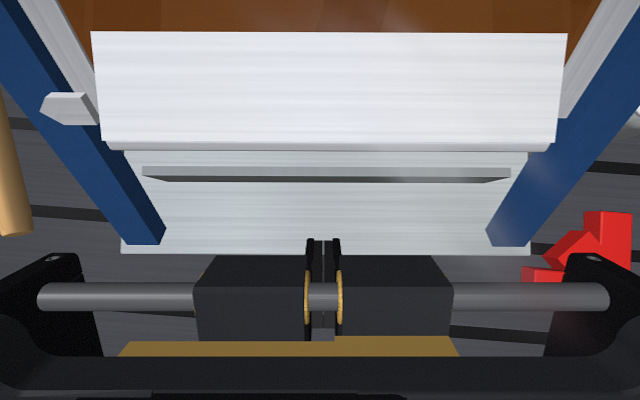

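Emit:
servo_tool:
  targets:
    - {"xyz":[4,0,-3],"rotation":[0,0,0],"gripper":0}
    - {"xyz":[12,0,-10],"rotation":[0,0,0],"gripper":0}
    - {"xyz":[20,0,-17],"rotation":[0,0,0],"gripper":0}
    - {"xyz":[28,0,-24],"rotation":[0,0,0],"gripper":0}
    - {"xyz":[36,0,-30],"rotation":[0,0,0],"gripper":0}
    - {"xyz":[40,0,-34],"rotation":[0,0,0],"gripper":0}
    - {"xyz":[40,0,-34],"rotation":[0,0,0],"gripper":0}

```text
time: 5.95
tool_pos: [0.5556, -0.0275, 0.1046]
eef_rot: [0.984, 0.037, 0.174, -0.007]
ft_force: [-0.1, 0.8, 0.6]
finger_gap: 0.0001
```

Run:
```python
from sim import *
from h import *
s=manip.get_state();print(np.round(s['joints'],2),np.round(s['ft_force'],1),((s['tool_pos']-c)@B).round(4))
im,d,P=cap('wrist','pics/w4.png')
for u in (200,420):
    v=np.arange(60,240,4);w=(world(np.c_[np.full(len(v),u),v],d[v,u],P)-c)@B
    print(u);print(np.c_[v,(w*1e3).round(1)][:, [0,1,3]].tolist())
```

```text
[ 0.67  0.41 -0.83  2.15  0.74  0.44 -2.19] [-0.1  0.8  0.6] [-0.149   0.0094  0.017 ]
200
[[60.0, -47.2, -5.9], [64.0, -48.6, -5.7], [68.0, -50.5, -6.4], [72.0, -51.9, -5.9], [76.0, -53.8, -6.6], [80.0, -55.1, -5.8], [84.0, -53.9, -0.1], [88.0, -55.1, 0.9], [92.0, -56.6, 1.3], [96.0, -57.3, 3.0], [100.0, -59.4, 2.3], [104.0, -59.4, 5.4], [108.0, -61.7, 4.4], [112.0, -62.5, 6.1], [116.0, -63.4, 7.4], [120.0, -64.6, 8.5], [124.0, -66.0, 9.1], [128.0, -68.0, 8.9], [132.0, -68.3, 11.3], [136.0, -69.4, 12.4], [140.0, -71.2, 12.6], [144.0, -72.4, 13.7], [148.0, -73.2, 15.1], [152.0, -74.9, 15.6], [156.0, -76.2, 16.5], [160.0, -77.0, 18.1], [164.0, -77.8, 19.6], [168.0, -79.5, 20.1], [172.0, -81.0, 20.9], [176.0, -81.6, 22.6], [180.0, -83.4, 23.1], [184.0, -85.9, 22.8], [188.0, -86.7, 24.3], [192.0, -87.9, 25.5], [196.0, -88.2, 27.4], [200.0, -90.2, 27.9], [204.0, -91.2, 29.2], [208.0, -92.6, 30.1], [212.0, -94.5, 30.7], [216.0, -95.3, 32.2], [220.0, -98.5, 31.7], [224.0, -100.4, 32.3], [228.0, -209.8, -52.2], [232.0, -212.3, -49.7], [236.0, -214.2, -46.8]]
420
[[60.0, -46.4, -5.2], [64.0,
[... 247 characters left out ...]
, -62.6, 5.0], [116.0, -63.1, 7.1], [120.0, -64.6, 7.6], [124.0, -64.7, 10.2], [128.0, -67.7, 8.5], [132.0, -68.1, 10.7], [136.0, -68.8, 12.4], [140.0, -71.0, 12.1], [144.0, -71.6, 13.8], [148.0, -73.3, 14.2], [152.0, -74.4, 15.4], [156.0, -75.2, 17.0], [160.0, -76.9, 17.4], [164.0, -78.4, 18.1], [168.0, -79.3, 19.5], [172.0, -80.6, 20.6], [176.0, -82.1, 21.3], [180.0, -83.7, 21.9], [184.0, -84.4, 23.6], [188.0, -85.9, 24.4], [192.0, -88.4, 24.2], [196.0, -89.2, 25.8], [200.0, -90.0, 27.3], [204.0, -90.8, 28.8], [208.0, -93.0, 29.1], [212.0, -93.7, 30.7], [216.0, -94.8, 31.9], [220.0, -98.5, 31.0], [224.0, -100.9, 31.2], [228.0, -207.9, -52.1], [232.0, -211.8, -50.8], [236.0, -213.8, -47.9]]
```

View pics/w4.png

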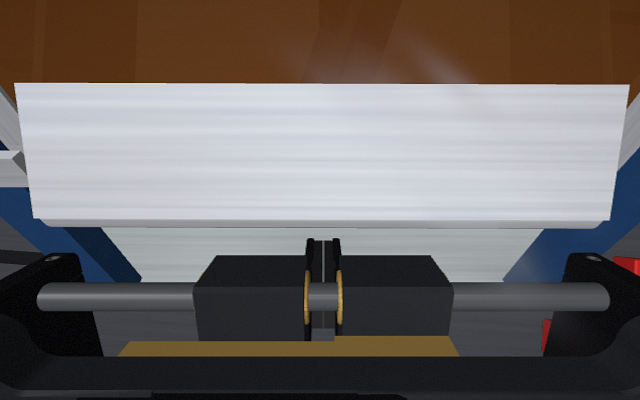

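The lip's outer edge is at row ~222, measured at s≈-101 mm and n≈33 mm. That matches the geometry, and the fingers sit below it. Pushing slowly along the slope.

Emit:
servo_tool:
  targets:
    - {"xyz":[1.6,0.1,1.9],"rotation":[0,0,0],"gripper":0}
    - {"xyz":[3.2,0.2,3.8],"rotation":[0,0,0],"gripper":0}
    - {"xyz":[4.8,0.3,5.7],"rotation":[0,0,0],"gripper":0}
    - {"xyz":[6.4,0.4,7.7],"rotation":[0,0,0],"gripper":0}
    - {"xyz":[8.0,0.6,9.6],"rotation":[0,0,0],"gripper":0}
    - {"xyz":[9.6,0.7,11.5],"rotation":[0,0,0],"gripper":0}
    - {"xyz":[11.2,0.8,13.4],"rotation":[0,0,0],"gripper":0}
    - {"xyz":[12.8,0.9,15.3],"rotation":[0,0,0],"gripper":0}
    - {"xyz":[14.4,1.0,17.2],"rotation":[0,0,0],"gripper":0}
    - {"xyz":[16.0,1.1,19.1],"rotation":[0,0,0],"gripper":0}
    - {"xyz":[17.6,1.2,21.1],"rotation":[0,0,0],"gripper":0}
    - {"xyz":[19.2,1.3,23.0],"rotation":[0,0,0],"gripper":0}
    - {"xyz":[20.8,1.5,24.9],"rotation":[0,0,0],"gripper":0}
    - {"xyz":[22.4,1.6,26.8],"rotation":[0,0,0],"gripper":0}
    - {"xyz":[24.1,1.7,28.7],"rotation":[0,0,0],"gripper":0}
    - {"xyz":[25.7,1.8,30.6],"rotation":[0,0,0],"gripper":0}
    - {"xyz":[27.3,1.9,32.6],"rotation":[0,0,0],"gripper":0}
    - {"xyz":[28.9,2.0,34.5],"rotation":[0,0,0],"gripper":0}
    - {"xyz":[30.5,2.1,36.4],"rotation":[0,0,0],"gripper":0}
    - {"xyz":[32.1,2.2,38.3],"rotation":[0,0,0],"gripper":0}

```text
time: 7.67
tool_pos: [0.587, -0.0253, 0.1432]
eef_rot: [0.984, 0.037, 0.173, -0.006]
ft_force: [-4.3, -0.0, -0.1]
finger_gap: 0.0004
```

```bash
cat > meas.py <<'E'
from sim import *
from h import *
import sys
def meas(k):
    s=manip.get_state();print('t',s['time'],np.round(s['joints'],2),'F guard',(s['ft_force']@B).round(1),'tcp',((s['tool_pos']-c)@B*1e3).round(1))
    im,d,P=cap('top',f'pics/top{k}.png')
    hsv=cv2.cvtColor(im,cv2.COLOR_RGB2HSV)
    roi=np.zeros(d.shape,bool);roi[100:190,282:300]=1
    v,u=np.nonzero(roi&(hsv[...,1]<60)&(im.max(2)>120)&(d>0));w=(world(np.c_[u,v],d[v,u],P)-c)@B*1e3
    k=(w[:,1]>168)&(abs(w[:,2])<15);print('ptr',k.sum(),np.mean(w[k],0).round(1),'uv',u[k].mean(),v[k].mean(),'range s',w[k].min(0).round(),w[k].max(0).round())
if len(sys.argv)>1: meas(sys.argv[1])
E
python3 meas.py 2
```

```text
t 7.6667 [ 0.71  0.42 -0.9   2.05  0.65  0.55 -2.1 ] F guard [-2.9  0.3  3.3] tcp [-99.2   9.4  17.7]
ptr 28 [-73.4 173.9   4. ] uv 287.07142857142856 168.28571428571428 range s [-141.  168.   -2.] [-60. 194.   8.]
```

Emit:
servo_tool:
  targets:
    - {"xyz":[1.6,0.1,1.9],"rotation":[0,0,0],"gripper":0}
    - {"xyz":[3.2,0.2,3.8],"rotation":[0,0,0],"gripper":0}
    - {"xyz":[4.8,0.3,5.7],"rotation":[0,0,0],"gripper":0}
    - {"xyz":[6.4,0.4,7.7],"rotation":[0,0,0],"gripper":0}
    - {"xyz":[8.0,0.6,9.6],"rotation":[0,0,0],"gripper":0}
    - {"xyz":[9.6,0.7,11.5],"rotation":[0,0,0],"gripper":0}
    - {"xyz":[11.2,0.8,13.4],"rotation":[0,0,0],"gripper":0}
    - {"xyz":[12.8,0.9,15.3],"rotation":[0,0,0],"gripper":0}
    - {"xyz":[14.4,1.0,17.2],"rotation":[0,0,0],"gripper":0}
    - {"xyz":[16.0,1.1,19.1],"rotation":[0,0,0],"gripper":0}
    - {"xyz":[17.6,1.2,21.1],"rotation":[0,0,0],"gripper":0}
    - {"xyz":[19.2,1.3,23.0],"rotation":[0,0,0],"gripper":0}
    - {"xyz":[20.8,1.5,24.9],"rotation":[0,0,0],"gripper":0}
    - {"xyz":[22.4,1.6,26.8],"rotation":[0,0,0],"gripper":0}
    - {"xyz":[24.1,1.7,28.7],"rotation":[0,0,0],"gripper":0}
    - {"xyz":[25.7,1.8,30.6],"rotation":[0,0,0],"gripper":0}
    - {"xyz":[27.3,1.9,32.6],"rotation":[0,0,0],"gripper":0}
    - {"xyz":[28.2,2.0,33.7],"rotation":[0,0,0],"gripper":0}
    - {"xyz":[28.9,2.0,34.5],"rotation":[0,0,0],"gripper":0}
    - {"xyz":[28.9,2.0,34.5],"rotation":[0,0,0],"gripper":0}

```text
time: 9.38
tool_pos: [0.6168, -0.0232, 0.1787]
eef_rot: [0.984, 0.037, 0.174, -0.006]
ft_force: [-4.5, -0.7, -0.1]
finger_gap: 0.0007
```

```bash
python3 meas.py 3
python3 - <<'E'
import cv2
from h import *
im,d,P=cap('wrist','pics/w5.png')
a=cv2.imread('pics/top3.png')[125:175,255:305];w=cv2.imread('pics/w5.png')[0:240,0:320]
cv2.imwrite('pics/c3.png',np.hstack([cv2.resize(a,(400,400),interpolation=cv2.INTER_CUBIC),cv2.resize(w,(400,300)) if 0 else cv2.copyMakeBorder(cv2.resize(w,(400,300)),0,100,0,0,cv2.BORDER_CONSTANT)]))
E
```

```text
t 9.3833 [ 0.72  0.42 -0.94  1.95  0.6   0.65 -2.04] F guard [-2.9 -0.4  3.4] tcp [-52.8   9.4  17.6]
ptr 33 [-28.5 173.8   3.4] uv 285.27272727272725 153.06060606060606 range s [-142.  168.   -4.] [-12. 194.  11.]
```

View pics/c3.png

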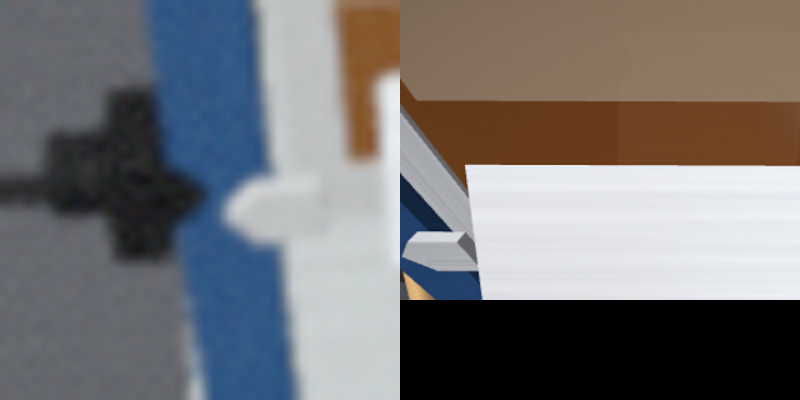

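Top crop: the mark tip is at (204,192) → px (280.5,149.0) and the pointer tip at (225,210) → px (283.1,151.2), so the pointer is slightly below the mark. The wrist view shows the pointer but not the mark. I'll work out the remaining distance.

```bash
cat > lev.py <<'E'
from sim import *
from h import *
def onplane(uv,nn,P):
    a=world(np.atleast_2d(uv),np.full(len(np.atleast_2d(uv)),.5),P);o=np.linalg.inv(np.array(P['camera_from_world']))[:3,3]
    t=((c-o)@n+nn)/((a-o)@n);return (o+(a-o)*t[:,None]-c)@B*1e3
def orth(P,im,d,lat0,lat1,s0,s1,nn,sc=8):
    "rectified picture of plane n=nn, sc px per mm; columns=lat (left is +y), rows = -s"
    L=np.arange(lat1,lat0,-1/sc);S=np.arange(s1,s0,-1/sc);LL,SS=np.meshgrid(L,S)
    X=c+(np.stack([SS,LL,np.full(LL.shape,nn*1e3)],-1).reshape(-1,3)/1e3)@B.T
    uv=proj(X,P).astype(np.float32).reshape(LL.shape+(2,))
    return cv2.remap(im,uv[...,0],uv[...,1],cv2.INTER_CUBIC)
E
python3 - <<'E'
from lev import *
P=manip.camera_params('top')
for nn in (0,.004,.008): print(nn,onplane([[283.1,151.2],[280.5,149.0]],nn,P).round(1))
im=cv2.cvtColor(cv2.imread('pics/top3.png'),cv2.COLOR_BGR2RGB)
o=orth(P,im,None,140,230,-50,15,.004)
# profile: pointer bright low-sat centroid rows and mark dark centroid rows by column
hs=cv2.cvtColor(o,cv2.COLOR_RGB2HSV)
for name,m in (('ptr',(hs[...,1]<110)&(o.max(2)>110)),('mark',o.max(2)<60)):
    for lat in (range(164,182,2) if name=='ptr' else range(184,196,2)):
        col=int((230-lat)*8);r=np.nonzero(m[:,col])[0];s=15-r/8;s=s[(s>-38)&(s<0)] if name=='ptr' else s
        if len(s):print(name,lat,s.min().round(1),s.max().round(1),s.mean().round(1))
E
```

```text
0 [[-24.5 178.6   0. ]
 [-17.7 184.1  -0. ]]
0.004 [[-21.8 178.2   4. ]
 [-15.1 183.7   4. ]]
0.008 [[-19.1 177.9   8. ]
 [-12.4 183.3   8. ]]
ptr 164 -37.9 -0.1 -19.0
ptr 166 -36.8 -5.6 -21.2
ptr 168 -35.8 -7.9 -21.8
ptr 170 -35.5 -8.5 -22.0
ptr 172 -34.6 -9.6 -22.1
ptr 174 -33.0 -11.0 -22.0
ptr 176 -30.9 -13.1 -22.0
ptr 178 -28.8 -15.2 -22.0
ptr 180 -26.5 -18.0 -22.2
mark 186 -14.9 -13.9 -14.4
mark 188 -17.9 -10.9 -14.4
mark 190 -19.8 -8.8 -14.2
mark 192 -21.8 -6.9 -14.3
mark 194 -23.2 -5.6 -14.4
```

```bash
cat >> lev.py <<'E'
def prof(P,f,slo,shi,nn=.004,v=0,cx=0):
    im=cv2.cvtColor(cv2.imread(f),cv2.COLOR_BGR2RGB);o=orth(P,im,None,140,230,-130,30,nn)
    hs=cv2.cvtColor(o,cv2.COLOR_RGB2HSV);out={}
    for name,m,R in (('ptr',(hs[...,1]<110)&(o.max(2)>110),(170,172,174,176,178)),('mark',o.max(2)<60,(186,188,190,192,194))):
        for lat in R:
            r=np.nonzero(m[:,int((230-lat)*8)])[0];s=30-r/8;s=s[(s>slo)&(s<shi)] if name=='ptr' else s[s>-45]
            if len(s): out[name,lat]=(s.min().round(1),s.max().round(1),s.mean().round(2))
    print(f,nn);[print('  ',k,*x) for k,x in out.items()]
    return o
E
python3 - <<'E'
from lev import *
s=manip.get_state();Pw=manip.camera_params('wrist');Pt=manip.camera_params('top')
def TT(p,q): M=np.eye(4);M[:3,:3]=Ro.from_quat(q).as_matrix();M[:3,3]=p;return M
H=np.array(Pw['camera_from_world'])@TT(s['tool_pos'],s['eef_rot'])
P1=dict(mtx=Pw['mtx'],camera_from_world=H@np.linalg.inv(TT([.4844,-.0462,.3084],[.907,.037,.42,-.02])))
print(np.linalg.inv(P1['camera_from_world'])[:3,3].round(3))
prof(Pt,'pics/top0.png',-115,-70)
for nn in (.0,.004,.008): o=prof(P1,'pics/w1.png',-115,-70,nn)
cv2.imwrite('pics/o1.png',cv2.resize(cv2.cvtColor(prof(P1,'pics/w1.png',-115,-70),cv2.COLOR_RGB2BGR),None,fx=.45,fy=.45))
E
```

```text
[ 0.414 -0.053  0.477]
pics/top0.png 0.004
   ('ptr', 170) -109.2 -81.5 -95.38
   ('ptr', 172) -108.1 -82.8 -95.44
   ('ptr', 174) -106.5 -84.8 -95.62
   ('ptr', 176) -104.1 -86.6 -95.38
   ('ptr', 178) -102.4 -88.2 -95.31
   ('mark', 186) -14.5 -12.6 -13.56
   ('mark', 188) -18.2 -10.5 -14.38
   ('mark', 190) -20.0 -8.9 -14.44
   ('mark', 192) -21.8 -7.1 -14.44
   ('mark', 194) -23.4 -5.0 -14.19
pics/w1.png 0.0
   ('ptr', 170) -107.2 -85.4 -96.31
   ('ptr', 172) -107.2 -85.4 -96.31
   ('ptr', 174) -107.2 -85.4 -96.31
   ('ptr', 176) -106.6 -85.6 -96.12
   ('ptr', 178) -105.8 -87.0 -96.38
   ('mark', 192) -15.8 -11.0 -13.38
   ('mark', 194) -17.6 -9.2 -13.44
pics/w1.png 0.004
   ('ptr', 170) -105.5 -83.9 -94.69
   ('ptr', 172) -105.6 -83.9 -94.75
   ('ptr', 174) -105.0 -84.1 -94.56
   ('ptr', 176) -104.1 -85.6 -94.88
   ('ptr', 178) -102.9 -87.5 -95.19
   ('mark', 188) -13.2 -12.6 -12.94
   ('mark', 190) -15.4 -10.2 -12.81
   ('mark', 192) -17.1 -8.5 -12.81
   ('mark', 194) -19.0 -6.5 -12.75
pics/w1.png 0.008
   ('ptr', 170) -103.9 -82.5 -93.19
   ('ptr', 172) -103.4 -82.8 -93.06
   ('ptr', 174) -102.5 -84.1 -93.31
   ('ptr', 176) -101.1 -86.1 -93.62
   ('ptr', 178) -98.9 -88.0 -93.44
   ('mark', 186) -12.8 -11.8 -12.25
   ('mark', 188) -14.9 -9.5 -12.19
   ('mark', 190) -16.6 -7.9 -12.25
   ('mark', 192) -18.5 -5.8 -12.12
   ('mark', 194) -20.8 -4.2 -12.5
pics/w1.png 0.004
   ('ptr', 170) -105.5 -83.9 -94.69
   ('ptr', 172) -105.6 -83.9 -94.75
   ('ptr', 174) -105.0 -84.1 -94.56
   ('ptr', 176) -104.1 -85.6 -94.88
   ('ptr', 178) -102.9 -87.5 -95.19
   ('mark', 188) -13.2 -12.6 -12.94
   ('mark', 190) -15.4 -10.2 -12.81
   ('mark', 192) -17.1 -8.5 -12.81
   ('mark', 194) -19.0 -6.5 -12.75
```

View pics/o1.png

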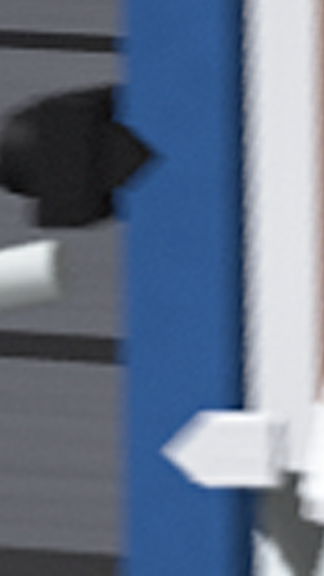

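The two views put the remaining travel at 7.6 mm (top) and about 8.3 mm (wrist). I'll push 7 mm and re-measure, since the screen can only be pushed up.

Emit:
servo_tool:
  targets:
    - {"xyz":[0.6,0,0.8],"rotation":[0,0,0],"gripper":0}
    - {"xyz":[1.3,0.1,1.5],"rotation":[0,0,0],"gripper":0}
    - {"xyz":[1.9,0.1,2.3],"rotation":[0,0,0],"gripper":0}
    - {"xyz":[2.6,0.2,3.1],"rotation":[0,0,0],"gripper":0}
    - {"xyz":[3.2,0.2,3.8],"rotation":[0,0,0],"gripper":0}
    - {"xyz":[3.8,0.3,4.6],"rotation":[0,0,0],"gripper":0}
    - {"xyz":[4.2,0.3,5.0],"rotation":[0,0,0],"gripper":0}
    - {"xyz":[4.5,0.3,5.4],"rotation":[0,0,0],"gripper":0}
    - {"xyz":[4.5,0.3,5.4],"rotation":[0,0,0],"gripper":0}
    - {"xyz":[4.5,0.3,5.4],"rotation":[0,0,0],"gripper":0}

```text
time: 10.32
tool_pos: [0.6215, -0.0229, 0.1844]
eef_rot: [0.984, 0.037, 0.174, -0.006]
ft_force: [-4.2, 0.1, 0.1]
finger_gap: 0.0005
```

Run:
```python
from lev import *
s=manip.get_state();print(s['time'],(s['ft_force']@B).round(1),((s['tool_pos']-c)@B*1e3).round(1))
P=cap('top','pics/top4.png')[2]
prof(P,'pics/top4.png',-35,7)
# candidate viewing poses after retreat
q=np.array(s['joints'])
Pw=manip.camera_params('wrist');M=np.eye(4);M[:3,:3]=Ro.from_quat(s['eef_rot']).as_matrix();M[:3,3]=s['tool_pos'];H=np.array(Pw['camera_from_world'])@M
mk=c+B@[-.0135,.184,.005]
print('f',Pw['mtx'][0][0])
for dg in (15,20,25,30):
  for S,N in ((-.06,.12),(-.06,.16),(-.09,.14),(-.03,.16),(0,.16)):
    for l in (.06,.1):
      X=c+B@[S,l,N];R=Rt(np.radians(dg));qq,e,a=ik(X,R,q)
      M2=np.eye(4);M2[:3,:3]=R.as_matrix();M2[:3,3]=X;P2=dict(mtx=Pw['mtx'],camera_from_world=H@np.linalg.inv(M2))
      o=np.linalg.inv(P2['camera_from_world'])[:3,3];r=(mk-o)@B
      if e<.002: print(dg,S,N,l,'m',np.min(np.minimum(qq-lo,hi-qq)).round(2),'uv',proj(mk,P2)[0].round(0),'off-n deg',np.degrees(np.arctan2(r[0],-r[2])).round(1))
```

```text
10.3167 [-2.6  0.4  3.2] [-45.5   9.4  17.7]
pics/top4.png 0.004
   ('ptr', 170) -28.2 -1.4 -14.81
   ('ptr', 172) -27.1 -2.6 -14.88
   ('ptr', 174) -25.0 -4.8 -14.88
   ('ptr', 176) -23.1 -6.9 -15.0
   ('ptr', 178) -21.5 -8.6 -15.06
   ('mark', 186) -15.2 -13.8 -14.5
   ('mark', 188) -17.9 -10.8 -14.31
   ('mark', 190) -19.9 -8.8 -14.31
   ('mark', 192) -21.6 -7.1 -14.38
   ('mark', 194) -23.2 -5.6 -14.44
f 313.6035706055289
15 -0.06 0.12 0.06 m 0.07 uv [170. 117.] off-n deg -16.7
15 -0.06 0.12 0.1 m 0.1 uv [219. 117.] off-n deg -16.7
15 -0.06 0.16 0.06 m 0.14 uv [188. 104.] off-n deg -14.5
15 -0.06 0.16 0.1 m 0.15 uv [231. 104.] off-n deg -14.5
15 -0.09 0.14 0.06 m 0.04 uv [170.  73.] off-n deg -9.5
15 -0.09 0.14 0.1 m 0.05 uv [220.  73.] off-n deg -9.5
15 -0.03 0.16 0.06 m 0.2 uv [195. 136.] off-n deg -19.9
15 -0.03 0.16 0.1 m 0.2 uv [236. 136.] off-n deg -19.9
15 0 0.16 0.06 m 0.25 uv [201. 164.] off-n deg -25.0
15 0 0.16 0.1 m 0.24 uv [241. 164.] off-n deg -25.0
20 -0.06 0.12 0.06 m 0.21 uv [164. 106.] off-n deg -19.9
20 -0.06 0.12 0.1 m 0.23 uv [215. 106.] off-n deg -19.9
20 -0
[... 850 characters left out ...]
1 m 0.31 uv [231. 109.] off-n deg -25.4
25 0 0.16 0.06 m 0.33 uv [195. 138.] off-n deg -30.4
25 0 0.16 0.1 m 0.34 uv [237. 139.] off-n deg -30.4
30 -0.06 0.12 0.06 m 0.28 uv [150.  85.] off-n deg -26.4
30 -0.06 0.12 0.1 m 0.29 uv [206.  85.] off-n deg -26.4
30 -0.06 0.16 0.06 m 0.35 uv [169.  61.] off-n deg -22.7
30 -0.06 0.16 0.1 m 0.36 uv [219.  61.] off-n deg -22.7
30 -0.09 0.14 0.06 m 0.32 uv [143.  29.] off-n deg -18.0
30 -0.09 0.14 0.1 m 0.3 uv [202.  29.] off-n deg -18.0
30 -0.03 0.16 0.06 m 0.37 uv [181.  96.] off-n deg -28.2
30 -0.03 0.16 0.1 m 0.35 uv [227.  96.] off-n deg -28.2
30 0 0.16 0.06 m 0.36 uv [192. 125.] off-n deg -33.2
30 0 0.16 0.1 m 0.32 uv [234. 126.] off-n deg -33.2
```

By the top view 0.5 mm remains. I'll back off downslope, then outwards, for a wrist view closer to the screen's normal.

Emit:
servo_tool:
  targets:
    - {"xyz":[-2,-0.1,-2.4],"rotation":[0,0,0],"gripper":0}
    - {"xyz":[-5,-0.3,-6],"rotation":[0,0,0],"gripper":0}
    - {"xyz":[-9.6,-0.7,-11.5],"rotation":[0,0,0],"gripper":0}
    - {"xyz":[-18,-1,-12],"rotation":[0,0,0],"gripper":0}
    - {"xyz":[-30,-2,-11],"rotation":[0,0,0],"gripper":0}
    - {"xyz":[-45,-3,-9],"rotation":[0,0,0],"gripper":0}
    - {"xyz":[-61,-4,-7],"rotation":[0,0,0],"gripper":0}
    - {"xyz":[-75,6,4],"rotation":[0.001,-0.02,0],"gripper":0}
    - {"xyz":[-90,16,16],"rotation":[0.002,-0.04,0],"gripper":0}
    - {"xyz":[-105,26,28],"rotation":[0.004,-0.06,0],"gripper":0}
    - {"xyz":[-118,36,38],"rotation":[0.006,-0.087,0],"gripper":0}
    - {"xyz":[-125,41,44],"rotation":[0.006,-0.087,0],"gripper":0}
    - {"xyz":[-125,41,44],"rotation":[0.006,-0.087,0],"gripper":0}
    - {"xyz":[-125,41,44],"rotation":[0.006,-0.087,0],"gripper":0}

```text
time: 11.53
tool_pos: [0.4963, 0.0172, 0.2285]
eef_rot: [0.975, 0.036, 0.218, -0.006]
ft_force: [-0.5, -0.7, -0.6]
finger_gap: 0.0007
```

Run:
```python
from lev import *
s=manip.get_state();print(s['time'],np.round(s['joints'],2),(s['ft_force']@B).round(1),((s['tool_pos']-c)@B*1e3).round(1))
im,d,P=cap('wrist','pics/w6.png');Pt=cap('top','pics/top5.png')[2]
prof(Pt,'pics/top5.png',-35,7)
for nn in (.0,.004,.008): o=prof(P,'pics/w6.png',-35,7,nn)
o=orth(P,im,None,150,220,-45,15,.004)
cv2.imwrite('pics/o6.png',cv2.cvtColor(o,cv2.COLOR_RGB2BGR))
```

```text
11.5333 [ 1.15  0.06 -1.28  2.19  0.18  0.5  -1.76] [-0.8 -0.6  0.1] [-90.1  58.2 139.6]
pics/top5.png 0.004
   ('ptr', 170) -28.1 -1.4 -14.75
   ('ptr', 172) -26.9 -2.9 -14.88
   ('ptr', 174) -25.0 -4.6 -14.81
   ('ptr', 176) -23.1 -6.9 -15.0
   ('ptr', 178) -21.4 -8.6 -15.0
   ('mark', 186) -15.0 -13.8 -14.38
   ('mark', 188) -17.9 -10.5 -14.19
   ('mark', 190) -19.8 -8.8 -14.25
   ('mark', 192) -21.8 -7.2 -14.5
   ('mark', 194) -23.5 -6.0 -14.75
pics/w6.png 0.0
   ('ptr', 170) -25.9 -5.6 -15.75
   ('ptr', 172) -25.9 -6.1 -16.0
   ('ptr', 174) -25.5 -7.4 -16.44
   ('ptr', 176) -23.8 -9.2 -16.5
   ('ptr', 178) -21.6 -11.5 -16.56
   ('mark', 186) -15.2 30.0 18.2
   ('mark', 188) -17.1 30.0 12.5
   ('mark', 190) -19.2 30.0 8.36
   ('mark', 192) -21.1 30.0 5.57
   ('mark', 194) -23.2 30.0 3.21
pics/w6.png 0.004
   ('ptr', 170) -24.6 -5.1 -14.88
   ('ptr', 172) -24.5 -6.2 -15.38
   ('ptr', 174) -22.6 -8.1 -15.38
   ('ptr', 176) -20.6 -10.2 -15.44
   ('ptr', 178) -18.6 -12.2 -15.44
   ('mark', 186) -16.0 30.0 12.89
   ('mark', 188) -18.1 30.0 8.74
   ('mark', 190) -20.0 30.0 5.92
   ('mark', 192) -22.1 30.0 3.64
   ('mark', 194) -29.2 30.0 -0.39
pics/w6.png 0.008
   ('ptr', 170) -23.4 -5.1 -14.25
   ('ptr', 172) -21.5 -7.0 -14.25
   ('ptr', 174) -19.5 -9.1 -14.31
   ('ptr', 176) -17.5 -11.1 -14.31
   ('ptr', 178) -15.5 -13.0 -14.25
   ('mark', 186) -17.1 30.0 8.92
   ('mark', 188) -19.0 30.0 6.17
   ('mark', 190) -21.0 30.0 4.03
   ('mark', 192) -28.2 30.0 0.02
   ('mark', 194) -44.9 30.0 -1.33
```

View pics/o6.png

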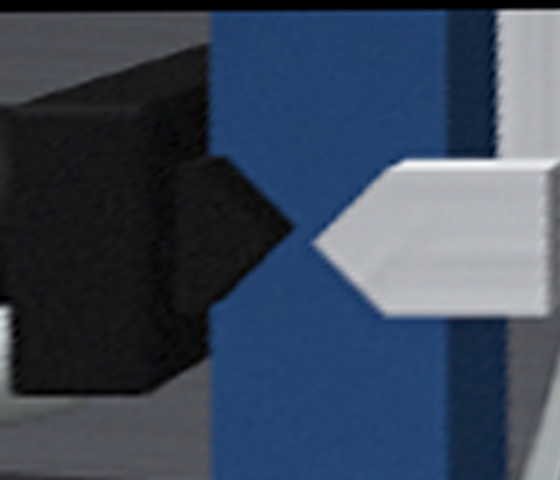

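The rectified wrist view shows the mark tip at (294,229) and the pointer tip at (312,242), which would be about 1.6 mm low. But the oblique line of sight shows the mark's bottom corner and the pointer's top corner, so this is partly parallax. I'll look for a pose looking straight along the screen normal at the tips.

Run:
```python
from lev import *
s=manip.get_state();q=np.array(s['joints'])
Pw=manip.camera_params('wrist');M=np.eye(4);M[:3,:3]=Ro.from_quat(s['eef_rot']).as_matrix();M[:3,3]=s['tool_pos'];H=np.array(Pw['camera_from_world'])@M
mk=c+B@[-.0135,.182,.005];res=[]
for dg in (5,10,15,20,25):
  for S in (-.06,-.08,-.1,-.12,-.14):
    for N in (.1,.14,.18,.22):
     for l in (.14,.18):
      X=c+B@[S,l,N];R=Rt(np.radians(dg));qq,e,a=ik(X,R,q)
      M2=np.eye(4);M2[:3,:3]=R.as_matrix();M2[:3,3]=X;P2=dict(mtx=Pw['mtx'],camera_from_world=H@np.linalg.inv(M2))
      o=np.linalg.inv(P2['camera_from_world'])[:3,3];r=(mk-o)@B;uv=proj(mk,P2)[0]
      off=np.degrees(np.arctan2(r[0],-r[2]));lat=np.degrees(np.arctan2(r[1],-r[2]));m=np.min(np.minimum(qq-lo,hi-qq))
      if e<.002 and a<.01 and m>.06 and uv[1]>25 and abs(off)<9: res.append((abs(off)+abs(lat)*.5,dg,S,N,l,round(m,2),uv.round(0),round(off,1),round(lat,1),X[2].round(2),qq.round(2)))
for r in sorted(res,key=lambda r:r[0])[:12]: print(*r[1:])
```

```text
15 -0.12 0.18 0.18 0.09 [321.  28.] -2.9 0.3 0.23 [ 0.8  -0.23 -1.16  2.35 -0.07  0.3  -1.85]
15 -0.1 0.18 0.18 0.1 [321.  53.] -6.5 0.3 0.25 [ 0.81 -0.23 -1.15  2.31 -0.08  0.34 -1.83]
15 -0.12 0.18 0.14 0.07 [275.  28.] -2.9 7.6 0.23 [ 0.72 -0.21 -0.99  2.38 -0.15  0.29 -1.68]
20 -0.1 0.18 0.18 0.14 [321.  35.] -8.9 0.3 0.25 [ 0.87 -0.19 -1.2   2.25 -0.07  0.45 -1.82]
15 -0.1 0.18 0.14 0.11 [277.  53.] -6.5 7.6 0.25 [ 0.74 -0.21 -0.99  2.34 -0.16  0.33 -1.66]
20 -0.1 0.18 0.14 0.14 [274.  35.] -8.9 7.9 0.25 [ 0.83 -0.19 -1.06  2.28 -0.16  0.45 -1.64]
```

Emit:
servo_tool:
  targets:
    - {"xyz":[-2,6,1],"rotation":[0,-0.005,0],"gripper":0}
    - {"xyz":[-6,16,2],"rotation":[0.001,-0.015,0],"gripper":0}
    - {"xyz":[-11,28,4],"rotation":[0.002,-0.025,0],"gripper":0}
    - {"xyz":[-16,41,6],"rotation":[0.002,-0.035,0],"gripper":0}
    - {"xyz":[-21,54,8],"rotation":[0.003,-0.045,0],"gripper":0}
    - {"xyz":[-26,67,10],"rotation":[0.003,-0.055,0],"gripper":0}
    - {"xyz":[-31,80,12],"rotation":[0.004,-0.065,0],"gripper":0}
    - {"xyz":[-36,93,14],"rotation":[0.005,-0.075,0],"gripper":0}
    - {"xyz":[-41,106,16],"rotation":[0.006,-0.082,0],"gripper":0}
    - {"xyz":[-44,115,18],"rotation":[0.006,-0.087,0],"gripper":0}
    - {"xyz":[-45,119,18],"rotation":[0.006,-0.087,0],"gripper":0}
    - {"xyz":[-45,119,18],"rotation":[0.006,-0.087,0],"gripper":0}
    - {"xyz":[-45,119,18],"rotation":[0.006,-0.087,0],"gripper":0}

```text
time: 12.72
tool_pos: [0.4519, 0.136, 0.2463]
eef_rot: [0.965, 0.035, 0.26, -0.009]
ft_force: [-0.3, -0.4, -0.7]
finger_gap: 0.0004
```

Run:
```python
from lev import *
s=manip.get_state();print(s['time'],np.round(s['joints'],2),(s['ft_force']@B).round(1),((s['tool_pos']-c)@B*1e3).round(1))
im,d,P=cap('wrist','pics/w7.png')
for nn in (.0,.008): prof(P,'pics/w7.png',-35,7,nn)
o=orth(P,im,None,150,220,-45,15,.004)
cv2.imwrite('pics/o7.png',cv2.cvtColor(o,cv2.COLOR_RGB2BGR))
for a in ((-.0135,.19,.005),(-.0135,.188,.005),(-.0145,.176,.005),(-.0145,.174,.005)):
    u,v=proj(c+B@np.array(a),P)[0].round().astype(int);print(a,u,v,((world([[u,v]],d[v,u],P)-c)@B*1e3).round(1))
```

```text
12.7167 [ 0.98 -0.23 -1.27  2.25 -0.21  0.45 -1.67] [-0.7 -0.3 -0.2] [-99.6 179.8 178.6]
pics/w7.png 0.0
   ('ptr', 170) -25.4 -5.5 -15.44
   ('ptr', 172) -24.2 -6.2 -15.25
   ('ptr', 174) -22.1 -8.4 -15.25
   ('ptr', 176) -19.9 -10.1 -15.0
   ('ptr', 178) -18.1 -12.2 -15.19
   ('mark', 186) -15.6 30.0 17.62
   ('mark', 188) -17.5 30.0 12.15
   ('mark', 190) -19.5 30.0 8.27
   ('mark', 192) -21.6 30.0 5.31
   ('mark', 194) -23.8 30.0 2.91
pics/w7.png 0.008
   ('ptr', 170) -23.8 -4.5 -14.12
   ('ptr', 172) -23.0 -5.0 -14.0
   ('ptr', 174) -20.9 -7.0 -13.94
   ('ptr', 176) -18.6 -8.9 -13.75
   ('ptr', 178) -16.9 -11.0 -13.94
   ('mark', 186) -14.6 30.0 17.29
   ('mark', 188) -16.5 30.0 11.91
   ('mark', 190) -18.4 30.0 8.42
   ('mark', 192) -20.5 30.0 5.52
   ('mark', 194) -22.4 30.0 3.5
(-0.0135, 0.19, 0.005) 312 37 [[-13.6 190.1   6.6]]
(-0.0135, 0.188, 0.005) 314 37 [[-13.8 188.4   5.6]]
(-0.0145, 0.176, 0.005) 329 38 [[-14.3 175.7   6.9]]
(-0.0145, 0.174, 0.005) 331 38 [[-14.3 174.    6.5]]
```

View pics/o7.png

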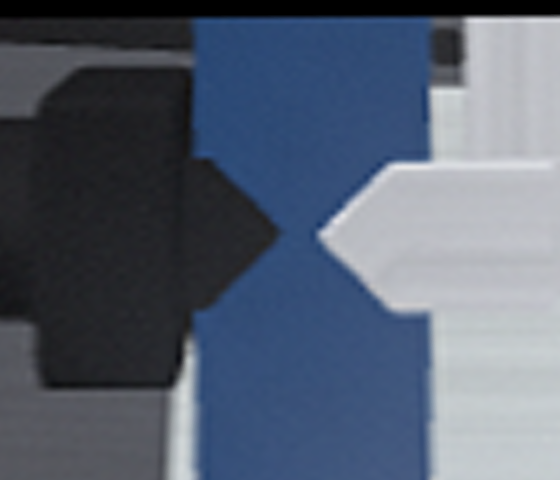

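Looking almost straight along the normal, the mark tip is at (280,233) and the pointer tip at (317,236). That is a 4.6 mm gap, with the pointer 0.3–0.4 mm below level. The top view gives 0.5 mm, so they agree. The hand is already clear, so I'm handing in.

Run:
```python
from bench import manip
s=manip.get_state();print(s['time'],max(abs(v) for v in s['joint_velocities']))
print(manip.job_done())
```

```text
12.7667 0.00825661660495546
the job is handed in; nothing more can be done
None
```

The screen is pushed up about 80 mm and stands with its pointer level with the marker clamp to within about half a millimetre. I pushed with shut fingers under the lip at about 30 mm/s, at roughly 3 N along the slope. I then backed the hand off downslope and outwards, and handed in at 12.8 s.

- **Level:** The last wrist picture, taken 9° off the screen's normal, put the pointer 0.3–0.4 mm below the mark. The gap across was 4.6 mm (5 expected). The top camera, before and after I took the hand away, put it 0.5 mm below, so the screen stayed where I left it.
- **Disagreement:** An earlier oblique wrist view read 1.6 mm low. I took that as parallax, because the straighter view did not confirm it.
- **Fingers:** The arm could not hold the fingers square to the screen. I tilted the tool 30° steeper, so the lip's outer edge rested on the finger faces about 26 mm behind the tips rather than on the tips themselves.
- **Clear of everything:** The last force reading was under 1 N with the arm at rest. I kept the hand clear of the marker and the loose things, but did not check separately that they had not moved.
- **Joint limits:** On the first approach the arm stopped short with several joints at the end of their range. The readings stayed within the limits, and I moved on from a better pose.

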